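# Line up the reagent bottles by size

### The arm

A 7-joint arm with a two-finger parallel gripper is mounted at the origin on the work surface. World frame = base frame: x ahead of the robot, y to its left, z up, the work surface at z = 0. Lengths are in m, angles in rad, forces in N, time in s.
With the tool pointing down it reaches from about 0.425 to 0.925 m from the base axis. Payload 6.8 kg.
Tool frame: the origin (TCP) lies between the finger pads; the fingertips stand 11 mm ahead of it and the grasp point (between the pads) lies 8 mm behind it; x points along the fingers, y is the direction in which the jaws open and shut, and the axes are right-handed (so a half turn about x gives the same grasp; the last joint's range is limited). The gripper opens to 88 mm and grips with 3 to 60 N. Pads are 20 mm wide; open, the fingers measure 115 mm over their backs; the gripper's body (75 mm by 178 mm) begins 61 mm behind the grasp point.
Start: joints at [-1.371, 0.477, 0.022, 1.555, -0.011, 1.109, -0.083], TCP at [0.204, 0.643, 0.234] pointing down, gripper open.
Joint ranges: [-2.96, 2.96], [-0.34, 2.1], [-1.41, 1.46], [0.24, 2.44], [-1.37, 4.51], [0.17, 1.92], [-2.96, 2.96]. Speed limits (rad/s): [2.39, 2.39, 3.14, 3.14, 3.14, 3.14, 3.14].

### API

Orientations are given as a rotation vector (axis times angle).
In Python, from cell import status, cams, bot gives the robot as it stands. The module is installed in compiled form; this text tells all that it offers.
- The arm moves only by the shell command python3 -m pendant 'ROWS'. ROWS is JSON, one flat list of numbers, 7 for each row, row after row: the shift along the tool's x, y, z scaled (see below), then the turn, a rotation vector about the tool's x, y, z scaled (see below), then the finger opening in mm, from 0 to 87.8. In form: [tx, ty, tz, wx, wy, wz, grip, tx, ty, tz, wx, wy, wz, grip, ...]. A call has 1 to 20 rows; each row shifts and turns the pose as measured when the row begins, along the tool's axes as they then stand; what a row does not reach is not made up. The controller multiplies each number of a shift by 200 mm and each number of a turn by 180 degrees. A row lasts 1/12 s, in which the tool goes at most 41.7 mm and 7.16 degrees, less where a joint would pass 70% of its speed; a pose out of reach is approached as far as the arm can. A call with a number of a shift or a turn outside -1 to 1 is refused whole. A call with a gripper value outside its range is refused whole. The fingers move at their own pace and stop on an object; the grip force is fixed at half the most. Time passes only in rows, so rows that do not move let the fingers close. It gives the time, the measured TCP pose, the force and the opening at its end, in the units of the state.
- status.sense(): the state, without advancing time (a new reading comes with each control period).
- cams.camera(name): name is "side" or "top"; returns the picture (480x640x3 uint8, blue, green, red); there is no depth.
- cams.camera_params(name): a dict with "vertical_fov" (degrees; the focal length in pixels is half the picture's height over the tangent of half this angle, whatever the lens; pixels are square), "cx", "cy" (the principal point, pixels), "cam_to_world" (4x4, takes a point from camera to world coordinates). Camera axes: x right, y down, z forward; pixel columns grow to the right and rows downward; lengths in m; the calibration is good to about 2 mm. A picture is of the moment at which its call begins. camera_params takes no time and is no camera call.
- bot.hand_in(): hands the job in, once; it reports no verdict.
The state is a dict: "time_s": time; "joint_positions": joint angles; "dq": joint speeds; "tau": joint torques, N m; "tool_pos": TCP position; "tool_rot": TCP orientation; "contact_force": force on the tool from outside, world axes, zero at the start; "torque": the same for the moment, N m; "finger_gap": opening from 0.0 (shut) to 1.0 (fully open).
Only numpy, scipy, OpenCV 4.12 (cv2) and the standard library are available. Lean on these libraries where they do the work, as an engineer would, in place of code of your own. Each camera call takes 0.05 s, during which the arm holds its last target. There are 200 camera calls.

### The job

Line the four amber bottles up on the cork coasters by size, one bottle centred on each coaster, the smallest next to the steel bookend and growing to the largest at the far end of the row. Keep the bottles upright, set each one down rather than dropping it, leave the beaker where it stands, and let go of everything at the end.

Things in the scene. Friction and masses are not known exactly. Their poses are not given: they have to be found in the camera images.
- bottle_k: The smallest of four closed amber glass bottles of one make with paper label and blue screw cap: 76 mm tall, body 42 mm across, cap 30 mm across and 24 mm high (its flat top is the bottle's top), below it 6 mm of neck 24 mm across, then a shoulder sloping over 12 mm to the body. Loose, stands upright on the bench at the start, under 0.5 kg. Origin: centre of its underside; z up along the bottle.
- bottle_p: The second smallest of four closed amber glass bottles of one make with paper label and blue screw cap: 97 mm tall, body 49 mm across, cap 33 mm across and 24 mm high (its flat top is the bottle's top), below it 6 mm of neck 27 mm across, then a shoulder sloping over 12 mm to the body. Loose, stands upright on the bench at the start, under 0.5 kg. Origin: centre of its underside; z up along the bottle.
- bottle_s: The second largest of four closed amber glass bottles of one make with paper label and blue screw cap: 119 mm tall, body 56 mm across, cap 36 mm across and 24 mm high (its flat top is the bottle's top), below it 6 mm of neck 30 mm across, then a shoulder sloping over 12 mm to the body. Loose, stands upright on the bench at the start, under 0.5 kg. Origin: centre of its underside; z up along the bottle.
- bottle_t: The largest of four closed amber glass bottles of one make with paper label and blue screw cap: 142 mm tall, body 63 mm across, cap 39 mm across and 24 mm high (its flat top is the bottle's top), below it 6 mm of neck 33 mm across, then a shoulder sloping over 12 mm to the body. Loose, stands upright on the bench at the start, under 0.5 kg. Origin: centre of its underside; z up along the bottle.
- coaster_a: One of four identical flat round cork coasters, 72 mm across and 4 mm thick, fixed in a straight row, 84 mm from centre to centre, on a white tray (344 x 100 x 6 mm, lying on the bench). Names say nothing of the position in the row. Origin: centre of its underside, so a bottle stands 4 mm above it (10 mm above the bench).
- coaster_c: One of four identical flat round cork coasters, 72 mm across and 4 mm thick, fixed in a straight row, 84 mm from centre to centre, on a white tray (344 x 100 x 6 mm, lying on the bench). Names say nothing of the position in the row. Origin: centre of its underside, so a bottle stands 4 mm above it (10 mm above the bench).
- coaster_d: One of four identical flat round cork coasters, 72 mm across and 4 mm thick, fixed in a straight row, 84 mm from centre to centre, on a white tray (344 x 100 x 6 mm, lying on the bench). Names say nothing of the position in the row. Origin: centre of its underside, so a bottle stands 4 mm above it (10 mm above the bench).
- coaster_e: One of four identical flat round cork coasters, 72 mm across and 4 mm thick, fixed in a straight row, 84 mm from centre to centre, on a white tray (344 x 100 x 6 mm, lying on the bench). Names say nothing of the position in the row. Origin: centre of its underside, so a bottle stands 4 mm above it (10 mm above the bench).
- bookend: Fixed steel bookend in line with the row of coasters, beyond one end of it (which end varies), 79 mm from the centre of the nearest coaster: upright plate 90 mm wide, 3 mm thick, 70 mm high, on a foot 90 x 50 mm. Origin: centre of its underside, below the plate; y runs along the row (either way).
- beaker: Loose empty clear beaker, 52 mm across the rim, 65 mm high, standing on the bench in line with the row beyond the end away from the bookend, its centre 79 mm from the last coaster's. Bystander. Origin: centre of its underside, z up.
There are look-alikes about, which are no part of the job. What is shaped like the bottle_t but red or turquoise is not meant.

How it is judged:
At the end, for the whole second after the job is handed in: Every bottle stands upright (within 0.08 rad) and at rest on a coaster, its axis within 15 mm of the coaster's centre: the smallest on the coaster nearest the bookend, then the second smallest, the second largest, and the largest on the coaster farthest from the bookend ((horizontal distance between bottle_k and coaster_a below 0.015 m or horizontal distance between bottle_k and coaster_c below 0.015 m or horizontal distance between bottle_k and coaster_d below 0.015 m or horizontal distance between bottle_k and coaster_e below 0.015 m) and horizontal distance between bottle_k and bookend between 0.037 and 0.121 m and height (world z) of bottle_k between 0.006 and 0.014 m and angle between each of bottle_k, bottle_p, bottle_s, bottle_t's own z axis and vertical below 0.08 rad and linear speed of each of bottle_k, bottle_p, bottle_s, bottle_t below 0.02 m/s and angular speed of each of bottle_k, bottle_p, bottle_s, bottle_t below 0.2 rad/s and (horizontal distance between bottle_p and coaster_a below 0.015 m or horizontal distance between bottle_p and coaster_c below 0.015 m or horizontal distance between bottle_p and coaster_d below 0.015 m or horizontal distance between bottle_p and coaster_e below 0.015 m) and horizontal distance between bottle_p and bookend between 0.121 and 0.205 m and height (world z) of bottle_p between 0.006 and 0.014 m and (horizontal distance between bottle_s and coaster_a below 0.015 m or horizontal distance between bottle_s and coaster_c below 0.015 m or horizontal distance between bottle_s and coaster_d below 0.015 m or horizontal distance between bottle_s and coaster_e below 0.015 m) and horizontal distance between bottle_s and bookend between 0.205 and 0.289 m and height (world z) of bottle_s between 0.006 and 0.014 m and (horizontal distance between bottle_t and coaster_a below 0.015 m or horizontal distance between bottle_t and coaster_c below 0.015 m or horizontal distance between bottle_t and coaster_d below 0.015 m or horizontal distance between bottle_t and coaster_e below 0.015 m) and horizontal distance between bottle_t and bookend between 0.289 and 0.373 m and height (world z) of bottle_t between 0.006 and 0.014 m); the robot touches nothing.
It fails at once if a bottle is tipped over (more than 0.7 rad from upright) (angle between any of bottle_k, bottle_p, bottle_s, bottle_t's own z axis and vertical above 0.7 rad).
It fails at once if a bottle is dropped or thrown (moves faster than 0.5 m/s, a fall of some 13 mm, without the fingers holding it) ((linear speed of bottle_k above 0.5 m/s and contact force between bottle_k and the fingers below 0.3 N) or (linear speed of bottle_p above 0.5 m/s and contact force between bottle_p and the fingers below 0.3 N) or (linear speed of bottle_s above 0.5 m/s and contact force between bottle_s and the fingers below 0.3 N) or (linear speed of bottle_t above 0.5 m/s and contact force between bottle_t and the fingers below 0.3 N)).
It fails at once if the beaker is pushed more than 20 mm or tipped (distance of beaker from where it was at the start of the episode above 0.02 m or angle between beaker's own z axis and vertical above 0.4 rad).
It also fails if it takes over 90 s, if anything falls off the work surface, if the arm or the gripper's body presses on something with over 40 N, if the wrist force passes 120 N, or if a joint passes its speed limit or range.

## Working session

There is one attempt and no reset: what is moved stays moved. The work goes in short steps, Python scripts to look and compute and a shell command to move; the robot and the scene stay as the last step left them, time stands still between calls to the robot, and variables do not carry over. Pictures are saved under pics/ and viewed, about 12 in all and at most 16, crops included, and the job is handed in when it is done.

```bash
mkdir -p pics
python3 - <<'E'
from cell import status,cams
import cv2,numpy as np
np.set_printoptions(precision=4,suppress=True)
for n in("top","side"):
    cv2.imwrite(f"pics/{n}0.png",cams.camera(n)); p=cams.camera_params(n); print(n,p)
s=status.sense();print({k:np.round(v,4).tolist() for k,v in s.items()})
E
```

```text
top {'vertical_fov': 51.88699942092091, 'cx': 311.48809430711896, 'cy': 239.39138956141286, 'cam_to_world': array([[ 0.0053, -0.9983,  0.0574,  0.4548],
       [-1.    , -0.0049,  0.0073,  0.0262],
       [-0.007 , -0.0574, -0.9983,  0.8151],
       [ 0.    ,  0.    ,  0.    ,  1.    ]])}
side {'vertical_fov': 44.96882200722467, 'cx': 309.79060379963664, 'cy': 250.98917521969466, 'cam_to_world': array([[-0.7139, -0.446 ,  0.5399,  0.0324],
       [-0.7002,  0.4609, -0.5452,  0.5241],
       [-0.0057, -0.7673, -0.6413,  0.6278],
       [ 0.    ,  0.    ,  0.    ,  1.    ]])}
{'time_s': 0.1, 'joint_positions': [-1.3711, 0.4778, 0.0223, 1.5563, -0.0115, 1.1093, -0.0831], 'dq': [-0.0004, -0.0014, 0.0011, -0.0038, -0.0001, 0.0, -0.0007], 'tau': [0.0037, -58.409, 1.5398, -27.3314, -0.0542, 0.0131, 0.0001], 'tool_pos': [0.2043, 0.6428, 0.2328], 'tool_rot': [0.2402, 1.5574, -0.2428], 'contact_force': [-0.1501, -0.1638, -1.0997], 'torque': [-0.0134, 0.0093, 0.0226], 'finger_gap': 1.0012}
```

View pics/top0.png

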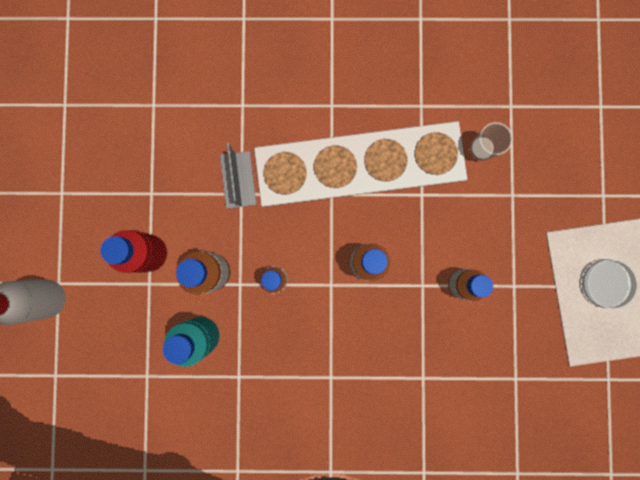

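View pics/side0.png

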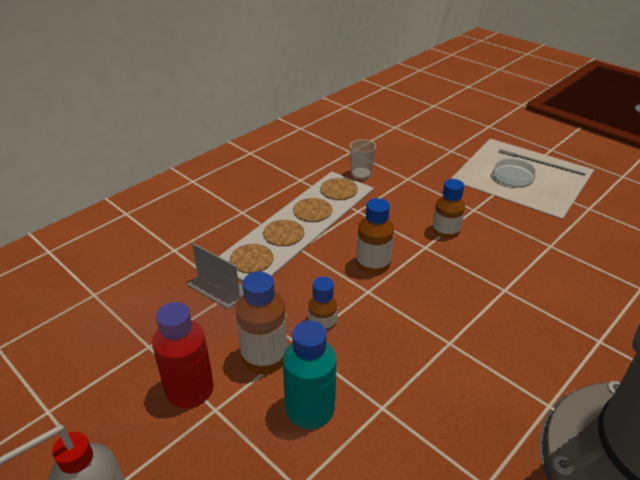

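Blue-capped candidates in the top view:
- (117,250): red look-alike.
- (179,348): turquoise look-alike.
- (191,272): amber and largest, so bottle_t.
- (271,281): smallest, bottle_k.
- (374,262): bottle_s.
- (481,287): bottle_p.

The bookend is at (235,178), the left end of the row, and the beaker is at (493,142). Next I measure positions and check the choice in a crop.

```bash
cat > h.py <<'E'
import numpy as np,cv2
from scipy.spatial.transform import Rotation as Ro
from cell import status,cams
np.set_printoptions(precision=4,suppress=True)
def ray(n,px):
    p=cams.camera_params(n);f=240/np.tan(np.radians(p["vertical_fov"]/2));T=p["cam_to_world"]
    return T[:3,3],T[:3,:3]@np.array([(px[0]-p["cx"])/f,(px[1]-p["cy"])/f,1])
def cast(n,px,z):
    o,d=ray(n,px);return o+d*(z-o[2])/d[2]
def proj(n,X):
    p=cams.camera_params(n);f=240/np.tan(np.radians(p["vertical_fov"]/2));T=p["cam_to_world"]
    c=T[:3,:3].T@(np.array(X)-T[:3,3]);return np.array([c[0]/c[2]*f+p["cx"],c[1]/c[2]*f+p["cy"]])
def tri(a,b):
    (o,d),(q,e)=ray("top",a),ray("side",b);A=np.c_[d,-e];s=np.linalg.lstsq(A,q-o,rcond=None)[0]
    u,v=o+d*s[0],q+e*s[1];return (u+v)/2,np.linalg.norm(u-v)
def blobs(im,lo,hi,amin=80):
    m=cv2.inRange(cv2.cvtColor(im,cv2.COLOR_BGR2HSV),lo,hi)
    m=cv2.morphologyEx(m,cv2.MORPH_CLOSE,np.ones((5,5),np.uint8))
    n,_,st,c=cv2.connectedComponentsWithStats(m)
    return [(c[i],st[i]) for i in range(1,n) if st[i][4]>=amin]
BLUE=((105,130,60),(128,255,255))
def go(x,y,z,yaw=None):
    """remaining move in tool axes / units; yaw = world angle of jaw axis"""
    s=status.sense();R=Ro.from_rotvec(s["tool_rot"]);p=np.array(s["tool_pos"])
    Rm=R.as_matrix();print("pos",p,"x",Rm[:,0],"y",Rm[:,1],"gap",s["finger_gap"],"t",s["time_s"],"F",np.array(s["contact_force"]))
    print("shift units",Rm.T@(np.array([x,y,z])-p)/.2)
    if yaw is not None:
        a=np.array([np.cos(yaw),np.sin(yaw),0])
        if a@Rm[:,1]<0:a=-a
        X=np.array([0,0,-1.]);G=np.c_[X,a,np.cross(X,a)]
        print("turn units",(R.inv()*Ro.from_matrix(G)).as_rotvec()/np.pi)
E
python3 - <<'E'
from h import *
t=cv2.imread("pics/top0.png");s=cv2.imread("pics/side0.png")
print("side");
for c,st in blobs(s,*BLUE):print(c,st)
print("top")
for c,st in blobs(t,*BLUE):print(c,st)
m=t[100:220,255:470];hs=cv2.cvtColor(m,cv2.COLOR_BGR2HSV)
tray=t.copy();tray[:]=0;
# tray mask: low saturation bright; fill, minus white
h=cv2.cvtColor(t,cv2.COLOR_BGR2HSV);w=cv2.inRange(h,(0,0,140),(180,70,255));w[:,:250]=0;w[:,470:]=0;w[:110]=0;w[215:]=0
w=cv2.morphologyEx(w,cv2.MORPH_OPEN,np.ones((3,3),np.uint8))
cs,_=cv2.findContours(w,cv2.RETR_CCOMP,cv2.CHAIN_APPROX_NONE)
for c in cs:
    a=cv2.contourArea(c)
    if a>500:
        r=cv2.minAreaRect(c);e=cv2.fitEllipse(c);print(a,r[0],r[1],e[0],e[1],cast("top",e[0],.01))
        if a>5000: print("tray",cast("top",r[0],.006))
cv2.imwrite("pics/crop1.png",cv2.resize(t[220:380,90:520],(800,298),interpolation=cv2.INTER_CUBIC))
E
```

```text
side
[453.0231 189.2601] [444 179  20  21 346]
[377.2947 210.3453] [367 199  23  24 475]
[258.9239 283.5277] [243 272  30  28 578]
[322.7335 288.8679] [313 277  20  25 424]
[309.0131 339.5182] [ 293  321   33   38 1071]
top
[116.3669 250.0325] [101 237  32  27 676]
[373.9494 261.2152] [362 250  25  24 474]
[190.9161 272.5554] [177 259  29  28 632]
[270.9306 280.0035] [262 271  19  19 288]
[479.7385 285.5206] [468 275  24  22 413]
[178.0707 348.5258] [164 335  30  29 679]
10673.5 (359.8304443359375, 164.32742309570312) (63.288169860839844, 208.1940155029297) (353.6315612792969, 164.38497924804688) (67.16021728515625, 248.26023864746094) [ 0.6253 -0.0367  0.01  ]
tray [ 0.6262 -0.0473  0.006 ]
1476.0 (284.5000305175781, 173.0) (43.133514404296875, 43.133514404296875) (284.5426025390625, 172.66400146484375) (43.137142181396484, 43.631080627441406) [0.611  0.0771 0.01  ]
1479.0 (335.0000305175781, 166.50001525878906) (43.133514404296875, 43.133514404296875) (334.9695739746094, 166.1764678955078) (43.203495025634766, 43.680458068847656) [ 0.6221 -0.006   0.01  ]
1466.0 (385.5, 159.5) (43.0, 43.0) (385.404541015625, 159.6544647216797) (42.9715461730957, 43.50785446166992) [ 0.6333 -0.089   0.01  ]
```

View pics/crop1.png

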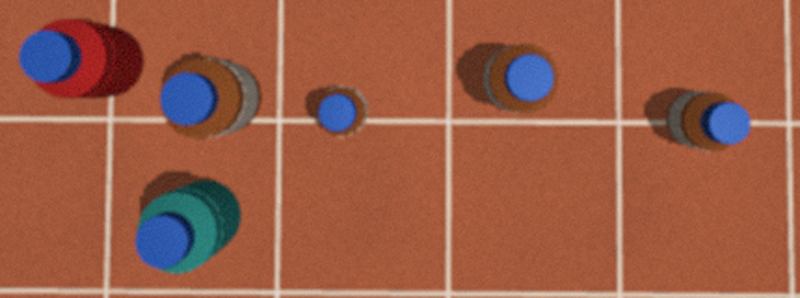

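The crop shows four amber bottles, at full-image pixels (191,272), (271,280), (374,261) and (480,286). The red and turquoise ones are clearly separate. Next I triangulate the caps to confirm sizes.

Run:
```python
from h import *
for n,h,a,b in[("k",.076,(270.9,280.0),(322.7,288.9)),("p",.097,(479.7,285.5),(453,189.3)),("s",.119,(374,261.2),(377.3,210.3)),("t",.142,(190.9,272.6),(259,285.5))]:
    X,e=tri(a,b);print(n,"tri",X,"err",e,"expect z",h-.012,"cast top",cast("top",a,h-.010)[:2],"side",cast("side",b,h-.012)[:2])
C=np.array([[.611,.0771],[.6221,-.006],[.6333,-.089]]);d=(C[2]-C[0])/2;print(C[2]+d,cast("top",(436,153.4),.01),np.linalg.norm(d),np.arctan2(d[1],d[0]))
print("bookend ~",C[0]-d/.0838*.079)
go(.445,.078,.3,np.arctan2(d[1],d[0])+np.pi/2)
```

```text
k tri [0.4355 0.0926 0.0649] err 0.0010841251784479095 expect z 0.064 cast top [0.436  0.0928] side [0.4358 0.0915]
p tri [ 0.4297 -0.2163  0.0859] err 0.001090812537908802 expect z 0.085 cast top [ 0.4301 -0.2156] side [ 0.43  -0.218]
s tri [ 0.4643 -0.0585  0.1076] err 0.0007946182997557212 expect z 0.107 cast top [ 0.4646 -0.0581] side [ 0.4645 -0.0595]
t tri [0.4467 0.1967 0.1346] err 0.0015062021312925718 expect z 0.12999999999999998 cast top [0.4472 0.1979] side [0.45   0.1931]
[ 0.6444 -0.172 ] [ 0.6441 -0.1724  0.01  ] 0.08379513709040638 -1.4373378904449772
bookend ~ [0.6005 0.1554]
pos [0.2043 0.6428 0.2328] x [-0.0004 -0.0016 -1.    ] y [ 0.3029  0.953  -0.0016] gap 1.001244165482791 t 0.1 F [-0.1501 -0.1638 -1.0997]
shift units [-0.3321 -2.3274  2.0023]
turn units [0.3596 0.0003 0.0004]
```

```bash
python3 -m pendant '[-0.2,0,0,0.039,0,0,87,-0.2,0,0,0.039,0,0,87,0,0,0,0.039,0,0,87,0,0,0,0.039,0,0,87,0,0,0,0.039,0,0,87,0,0,0,0.039,0,0,87,0,0,0,0.039,0,0,87,0,0,0,0.039,0,0,87,0,0,0,0.039,0,0,87,0,0,0,0.01,0,0,87]'; python3 -c "
from h import *
go(.436,.0925,.2,.1335)"
```

```text
time_s: 0.93
tool_pos: [0.2036, 0.6399, 0.3111]
tool_rot: [1.124, 1.249, -1.144]
contact_force: [1.3, -0.1, -1.0]
finger_gap: 0.996
pos [0.2036 0.6399 0.3111] x [-0.0037 -0.0123 -0.9999] y [ 0.995   0.1    -0.0049] gap 0.9961885330215645 t 0.9333 F [ 1.3062 -0.0669 -1.0164]
shift units [0.5846 0.8853 2.8328]
turn units [-0.0106  0.0038  0.0016]
```

```bash
python3 -m pendant '[0,0.059,0.185,-0.0106,0.0038,0.0016,87,0,0.059,0.185,0,0,0,87,0,0.059,0.185,0,0,0,87,0,0.059,0.185,0,0,0,87,0,0.059,0.185,0,0,0,87,0,0.059,0.185,0,0,0,87,0,0.059,0.185,0,0,0,87,0,0.059,0.185,0,0,0,87,0,0.059,0.185,0,0,0,87,0,0.059,0.185,0,0,0,87,0,0.059,0.185,0,0,0,87,0,0.059,0.185,0,0,0,87,0,0.059,0.185,0,0,0,87,0,0.059,0.185,0,0,0,87,0,0,0,0,0,0,87,0,0,0,0,0,0,87]'; python3 -c "
from h import *
go(.436,.0925,.2,.1335)"
```

```text
time_s: 2.27
tool_pos: [0.4391, 0.1234, 0.3042]
tool_rot: [1.1, 1.272, -1.115]
contact_force: [-0.3, 0.6, 0.4]
finger_gap: 0.988
pos [0.4391 0.1234 0.3042] x [-0.0066 -0.0056 -1.    ] y [ 0.9906  0.1369 -0.0073] gap 0.9883726904781193 t 2.2667 F [-0.2529  0.6305  0.4067]
shift units [ 0.5221 -0.0326  0.1488]
turn units [0.0012 0.0015 0.0023]
```

```bash
python3 -m pendant '[0.1,-0.017,0.075,0,0.0015,0.0023,70,0.1,-0.017,0.075,0,0,0,70,0.18,0,0,0,0,0,70,0.18,0,0,0,0,0,70,0.18,0,0,0,0,0,70,0.18,0,0,0,0,0,70,0,0,0,0,0,0,70,0,0,0,0,0,0,70]'; python3 -c "
from h import *
go(.436,.0925,.058,.1335)"
```

```text
time_s: 2.93
tool_pos: [0.4367, 0.0988, 0.1149]
tool_rot: [1.107, 1.274, -1.097]
contact_force: [-0.6, -0.4, 0.9]
finger_gap: 0.798
pos [0.4367 0.0988 0.1149] x [ 0.0036  0.004  -1.    ] y [0.9896 0.1441 0.0041] gap 0.7977789072770965 t 2.9333 F [-0.6145 -0.4393  0.9183]
shift units [ 0.2845 -0.0092  0.0314]
turn units [ 0.0035 -0.0011 -0.0013]
```

```bash
python3 -m pendant '[0.1,-0.009,0.031,0.0035,-0.0011,-0.0013,70,0.1,0,0,0,0,0,70,0.06,0,0,0,0,0,70,0,0,0,0,0,0,70,0,0,0,0,0,0,70]'; python3 -c "
from h import *
go(.436,.0925,.058,.1335)
cv2.imwrite('pics/g1.png',cams.camera('side')[150:400,150:500])"
```

```text
time_s: 3.35
tool_pos: [0.4408, 0.0988, 0.0697]
tool_rot: [1.116, 1.271, -1.096]
contact_force: [-0.6, 1.2, -0.1]
finger_gap: 0.801
pos [0.4408 0.0988 0.0697] x [ 0.0084  0.0084 -0.9999] y [0.9903 0.1389 0.0095] gap 0.8011238846357859 t 3.35 F [-0.597   1.227  -0.0661]
shift units [ 0.0579 -0.0286  0.0282]
turn units [ 0.0019 -0.0023 -0.003 ]
```

View pics/g1.png

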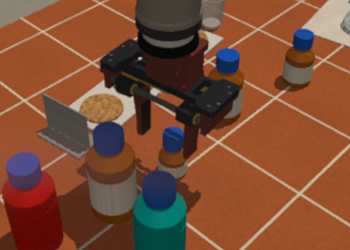

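The side crop shows the fingers straddling the small bottle's cap at (173,139) with nothing else touched. I correct the remainder and close.

```bash
python3 -m pendant '[0.03,-0.028,0.028,0.0019,-0.0023,-0.003,70,0.03,0,0,0,0,0,70,0,0,0,0,0,0,70]'; python3 -c "
from h import *
go(.436,.0925,.058,.1335)"
```

```text
time_s: 3.65
tool_pos: [0.4385, 0.0941, 0.0608]
tool_rot: [1.115, 1.268, -1.103]
contact_force: [-0.1, 0.4, 0.6]
finger_gap: 0.797
pos [0.4385 0.0941 0.0608] x [ 0.0063  0.0039 -1.    ] y [0.9909 0.1341 0.0068] gap 0.7974315179209497 t 3.65 F [-0.093   0.4166  0.566 ]
shift units [ 0.0141 -0.0135  0.0065]
turn units [ 0.0003 -0.001  -0.0022]
```

```bash
python3 -m pendant '[0.014,-0.015,0.007,0,-0.001,-0.0022,70,0,0,0,0,0,0,70,0,0,0,0,0,0,20,0,0,0,0,0,0,0,0,0,0,0,0,0,0,0,0,0,0,0,0,0,0,0,0,0,0,0,0,0,0,0,0,0,0,0]'; python3 -c "
from h import *
go(.436,.0925,.25,.1335)"
```

```text
time_s: 4.32
tool_pos: [0.4356, 0.0921, 0.0583]
tool_rot: [1.11, 1.27, -1.11]
contact_force: [-0.6, -0.2, 0.3]
finger_gap: 0.38
pos [0.4356 0.0921 0.0583] x [-0.0004 -0.0002 -1.    ] y [ 0.991   0.1336 -0.0005] gap 0.38020372549643316 t 4.3167 F [-0.5866 -0.186   0.3367]
shift units [-0.9584  0.0016 -0.0015]
turn units [0.0002 0.     0.0001]
```

```bash
python3 -m pendant '[0,0,0,0,0,0,0,0,0,0,0,0,0,0,0,0,0,0,0,0,0,0,0,0,0,0,0,0]'; python3 -c "
from h import *
go(.611,.0771,.15,.1335)"
```

```text
time_s: 4.65
tool_pos: [0.4356, 0.0921, 0.0582]
tool_rot: [1.109, 1.27, -1.11]
contact_force: [0.4, -0.2, -0.2]
finger_gap: 0.337
pos [0.4356 0.0921 0.0582] x [-0.0006 -0.0003 -1.    ] y [ 0.991   0.1337 -0.0006] gap 0.3372926217778616 t 4.65 F [ 0.3767 -0.1614 -0.2072]
shift units [-0.4593  0.859   0.1918]
turn units [0.0002 0.0001 0.0002]
```

```bash
python3 -m pendant '[-0.1,0,0,0,0,0,0,-0.15,0,0,0,0,0,0,-0.15,0,0,0,0,0,0,-0.1,0.06,0.013,0,0,0,0,0,0.13,0.03,0,0,0,0,0,0.16,0.036,0,0,0,0,0,0.16,0.036,0,0,0,0,0,0.16,0.036,0,0,0,0,0,0.13,0.03,0,0,0,0,0,0.06,0.013,0,0,0,0,0,0,0,0,0,0,0,0,0,0,0,0,0,0]'; python3 -c "
from h import *
go(.611,.0771,.0685,.1335)"
```

```text
time_s: 5.65
tool_pos: [0.6147, 0.0761, 0.159]
tool_rot: [1.103, 1.277, -1.113]
contact_force: [-0.4, 0.0, -3.0]
finger_gap: 0.336
pos [0.6147 0.0761 0.159 ] x [-0.0079 -0.0007 -1.    ] y [ 0.9904  0.1377 -0.0079] gap 0.33576164002050585 t 5.65 F [-0.3886  0.016  -2.9762]
shift units [ 0.4525 -0.0141 -0.0071]
turn units [ 0.0015 -0.0001  0.0025]
```

```bash
python3 -m pendant '[0.12,-0.014,-0.007,0.0015,0,0.0025,0,0.12,0,0,0,0,0,0,0.1,0,0,0,0,0,0,0.03,0,0,0,0,0,0,0,0,0,0,0,0,0,0,0,0,0,0,0,0]'; python3 -c "
from h import *
go(.611,.0771,.0685,.1335)"
```

```text
time_s: 6.15
tool_pos: [0.606, 0.0783, 0.0836]
tool_rot: [1.11, 1.273, -1.111]
contact_force: [0.1, -0.1, 0.0]
finger_gap: 0.338
pos [0.606  0.0783 0.0836] x [-0.0026  0.002  -1.    ] y [ 0.991   0.1336 -0.0023] gap 0.3378231952431311 t 6.15 F [ 0.114  -0.0653  0.045 ]
shift units [0.0755 0.0241 0.0094]
turn units [ 0.0001 -0.0008  0.0007]
```

```bash
python3 -m pendant '[0.025,0.024,0.009,0,-0.0008,0.0007,0,0.025,0,0,0,0,0,0,0.015,0,0,0,0,0,0,0,0,0,0,0,0,0,0,0,0,0,0,0,0]'; python3 -c "
from h import *
go(.611,.0771,.0685,.1335)"
```

```text
time_s: 6.57
tool_pos: [0.6133, 0.0777, 0.0734]
tool_rot: [1.113, 1.266, -1.105]
contact_force: [0.3, 0.9, -0.4]
finger_gap: 0.336
pos [0.6133 0.0777 0.0734] x [ 0.0056  0.0014 -1.    ] y [0.9909 0.1341 0.0057] gap 0.3356362753028206 t 6.5667 F [ 0.2597  0.8519 -0.4192]
shift units [ 0.0244 -0.0121  0.0017]
turn units [ 0.0003 -0.0002 -0.0018]
```

```bash
python3 -m pendant '[0.018,-0.012,0.002,0,0,-0.0018,0,0.005,0,0,0,0,0,0,0,0,0,0,0,0,0,0,0,0,0,0,0,0]'; python3 -c "
from h import *
go(.611,.0771,.0685,.1335)"
```

```text
time_s: 6.9
tool_pos: [0.6113, 0.0769, 0.069]
tool_rot: [1.111, 1.27, -1.109]
contact_force: [0.3, 0.2, -0.8]
finger_gap: 0.338
pos [0.6113 0.0769 0.069 ] x [ 0.0004  0.0008 -1.    ] y [0.991  0.1338 0.0005] gap 0.3379304672482692 t 6.9 F [ 0.2509  0.1625 -0.8096]
shift units [ 0.0024 -0.0012 -0.0014]
turn units [ 0.0002 -0.0002 -0.0002]
```

```bash
python3 -m pendant '[0.004,0,0,0,0,0,0,0,0,0,0,0,0,0,0,0,0,0,0,0,45,0,0,0,0,0,0,60,0,0,0,0,0,0,70,0,0,0,0,0,0,70,0,0,0,0,0,0,70,0,0,0,0,0,0,70,-0.08,0,0,0,0,0,70,-0.15,0,0,0,0,0,70,-0.17,0,0,0,0,0,70,-0.17,0,0,0,0,0,70,0,0,0,0,0,0,70,0,0,0,0,0,0,70]'; python3 -c "
from h import *
go(.430,-.2165,.16,.1335)
cv2.imwrite('pics/k1.png',cams.camera('side')[130:380,130:530])"
```

```text
time_s: 8.07
tool_pos: [0.6103, 0.0764, 0.1857]
tool_rot: [1.109, 1.271, -1.112]
contact_force: [-0.7, -0.2, -0.3]
finger_gap: 0.799
pos [0.6103 0.0764 0.1857] x [-0.0028 -0.0003 -1.    ] y [ 0.9911  0.1334 -0.0028] gap 0.7987187872827163 t 8.0667 F [-0.7107 -0.1638 -0.3353]
shift units [ 0.1316 -1.0885  1.3313]
turn units [ 0.0001 -0.      0.0009]
```

View pics/k1.png

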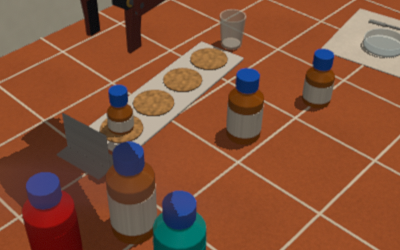

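Bottle_k stands upright on the coaster beside the bookend, at (121,125) in the crop. Next is bottle_p.

```bash
python3 -m pendant '[0,-0.06,0.073,0,0,0,70,0,-0.12,0.147,0,0,0,70,0,-0.13,0.159,0,0,0,70,0,-0.13,0.159,0,0,0,70,0,-0.13,0.159,0,0,0,70,0,-0.13,0.159,0,0,0,70,0,-0.13,0.159,0,0,0,70,0,-0.12,0.147,0,0,0,70,0,-0.085,0.104,0,0,0,70,0,-0.04,0.05,0,0,0,70,0,0,0,0,0,0,70,0,0,0,0,0,0,70]'; python3 -c "
from h import *
go(.430,-.2165,.079,.1335)"
```

```text
time_s: 9.12
tool_pos: [0.4213, -0.2184, 0.1745]
tool_rot: [1.099, 1.285, -1.117]
contact_force: [0.1, -0.6, -0.1]
finger_gap: 0.803
pos [ 0.4213 -0.2184  0.1745] x [-0.0166  0.0006 -0.9999] y [ 0.9902  0.1387 -0.0164] gap 0.8028245835596663 t 9.1167 F [ 0.1456 -0.5986 -0.1119]
shift units [ 0.4766  0.0522 -0.0018]
turn units [ 0.0018 -0.0009  0.0052]
```

```bash
python3 -m pendant '[0.1,0.052,-0.002,0.0018,-0.0009,0.0052,70,0.12,0,0,0,0,0,70,0.12,0,0,0,0,0,70,0.1,0,0,0,0,0,70,0,0,0,0,0,0,70,0,0,0,0,0,0,70]'; python3 -c "
from h import *
go(.430,-.2165,.079,.1335)"
```

```text
time_s: 9.62
tool_pos: [0.4368, -0.2087, 0.0806]
tool_rot: [1.104, 1.276, -1.101]
contact_force: [-0.2, 0.8, 0.8]
finger_gap: 0.797
pos [ 0.4368 -0.2087  0.0806] x [-0.0002  0.0024 -1.    ] y [0.9897 0.1435 0.0001] gap 0.7968165973635076 t 9.6167 F [-0.2117  0.802   0.8025]
shift units [ 0.0077 -0.0392  0.034 ]
turn units [ 0.0033 -0.0008 -0.    ]
```

```bash
python3 -m pendant '[0.009,-0.039,0.034,0.0033,-0.0008,0,70,0,0,0,0,0,0,70,0,0,0,0,0,0,70]'; python3 -c "
from h import *
go(.430,-.2165,.079,.1335)"
```

```text
time_s: 9.87
tool_pos: [0.4313, -0.2157, 0.08]
tool_rot: [1.109, 1.269, -1.108]
contact_force: [-0.3, 1.0, 0.7]
finger_gap: 0.797
pos [ 0.4313 -0.2157  0.08  ] x [ 0.0014 -0.0003 -1.    ] y [0.9908 0.1356 0.0013] gap 0.7968111672940679 t 9.8667 F [-0.2556  0.9818  0.6986]
shift units [ 0.005  -0.0069  0.0031]
turn units [ 0.0008  0.0002 -0.0004]
```

```bash
python3 -m pendant '[0.005,-0.007,0.003,0,0,0,70,0,0,0,0,0,0,0,0,0,0,0,0,0,0,0,0,0,0,0,0,0,0,0,0,0,0,0,0,0,0,0,0,0,0,0,0,0,0,0,0,0,0,0,0,0,0,0,0,0]'; python3 -c "
from h import *
go(.6222,-.006,.18,.1335)"
```

```text
time_s: 10.53
tool_pos: [0.4316, -0.2172, 0.0819]
tool_rot: [1.111, 1.264, -1.104]
contact_force: [-0.2, 0.2, -1.0]
finger_gap: 0.369
pos [ 0.4316 -0.2172  0.0819] x [ 0.0072 -0.0009 -1.    ] y [0.9908 0.135  0.007 ] gap 0.3688877333883005 t 10.5333 F [-0.1697  0.1752 -0.9913]
shift units [-0.4848  1.0902 -0.917 ]
turn units [ 0.0006  0.0006 -0.0022]
```

```bash
python3 -m pendant '[-0.1,0,0,0,0,0,0,-0.15,0,0,0,0,0,0,-0.15,0,0,0,0,0,0,-0.1,0.04,-0.034,0,0,0,0,0,0.09,-0.076,0,0,0,0,0,0.13,-0.11,0,0,0,0,0,0.13,-0.11,0,0,0,0,0,0.13,-0.11,0,0,0,0,0,0.13,-0.11,0,0,0,0,0,0.13,-0.11,0,0,0,0,0,0.13,-0.11,0,0,0,0,0,0.09,-0.076,0,0,0,0,0,0.05,-0.042,0,0,0,0,0,0,0,0,0,0,0,0,0,0,0,0,0,0]'; python3 -c "
from h import *
go(.6222,-.006,.0915,.1335)"
```

```text
time_s: 11.78
tool_pos: [0.6193, -0.0039, 0.1835]
tool_rot: [1.115, 1.269, -1.112]
contact_force: [-0.0, -0.3, -0.9]
finger_gap: 0.37
pos [ 0.6193 -0.0039  0.1835] x [-0.0003  0.002  -1.    ] y [ 0.9916  0.1291 -0.    ] gap 0.37019980506284533 t 11.7833 F [-0.0132 -0.2903 -0.916 ]
shift units [0.4598 0.013  0.013 ]
turn units [-0.0013 -0.0007  0.    ]
```

```bash
python3 -m pendant '[0.12,0.013,0.013,-0.0013,-0.0007,0,0,0.12,0,0,0,0,0,0,0.12,0,0,0,0,0,0,0.04,0,0,0,0,0,0,0,0,0,0,0,0,0,0,0,0,0,0,0,0]'; python3 -c "
from h import *
go(.6222,-.006,.0915,.1335)"
```

```text
time_s: 12.28
tool_pos: [0.6173, -0.0173, 0.1033]
tool_rot: [1.117, 1.262, -1.121]
contact_force: [-0.2, 0.5, -1.6]
finger_gap: 0.373
pos [ 0.6173 -0.0173  0.1033] x [-0.0005 -0.0032 -1.    ] y [ 0.9926  0.1213 -0.0009] gap 0.37272634603666105 t 12.2833 F [-0.2297  0.4808 -1.6271]
shift units [ 0.0588  0.031  -0.0533]
turn units [-0.0038  0.001   0.0003]
```

```bash
python3 -m pendant '[0.015,0.031,-0.053,-0.0038,0.001,0,0,0.015,0,0,0,0,0,0,0.01,0,0,0,0,0,0,0,0,0,0,0,0,0,0,0,0,0,0,0,0]'; python3 -c "
from h import *
go(.6222,-.006,.0915,.1335)"
```

```text
time_s: 12.7
tool_pos: [0.6248, -0.0062, 0.0994]
tool_rot: [1.114, 1.266, -1.106]
contact_force: [-0.0, -0.1, -1.9]
finger_gap: 0.372
pos [ 0.6248 -0.0062  0.0994] x [ 0.0056  0.001  -1.    ] y [0.9911 0.1329 0.0057] gap 0.37219875866030605 t 12.7 F [-0.016  -0.0604 -1.9009]
shift units [ 0.0396 -0.0131 -0.0025]
turn units [-0.0001 -0.0001 -0.0018]
```

```bash
python3 -m pendant '[0.02,-0.013,-0.002,0,0,-0.0018,0,0.014,0,0,0,0,0,0,0.004,0,0,0,0,0,0,0,0,0,0,0,0,0,0,0,0,0,0,0,0]'; python3 -c "
from h import *
go(.6222,-.006,.0915,.1335)"
```

```text
time_s: 13.12
tool_pos: [0.6225, -0.0059, 0.0919]
tool_rot: [1.111, 1.269, -1.109]
contact_force: [-0.3, -0.7, 1.1]
finger_gap: 0.371
pos [ 0.6225 -0.0059  0.0919] x [ 0.001   0.0004 -1.    ] y [0.9911 0.1333 0.001 ] gap 0.3712203986206079 t 13.1167 F [-0.2782 -0.7007  1.1224]
shift units [ 0.0022 -0.0017  0.0002]
turn units [ 0.     -0.0001 -0.0003]
```

```bash
python3 -m pendant '[0.006,0,0,0,0,0,0,0,0,0,0,0,0,0,0,0,0,0,0,0,0]'; python3 -c "
from h import *
go(.6222,-.006,.0905,.1335)"
```

```text
time_s: 13.37
tool_pos: [0.623, -0.0065, 0.0924]
tool_rot: [1.112, 1.268, -1.109]
contact_force: [0.5, -0.4, 0.1]
finger_gap: 0.371
pos [ 0.623  -0.0065  0.0924] x [ 0.0019  0.0009 -1.    ] y [0.9912 0.1325 0.002 ] gap 0.37100502300740745 t 13.3667 F [ 0.5184 -0.4271  0.0824]
shift units [ 0.0097 -0.0039 -0.0033]
turn units [-0.0002 -0.0002 -0.0006]
```

```bash
python3 -m pendant '[0.012,-0.004,-0.003,0,0,-0.0006,0,0,0,0,0,0,0,0,0,0,0,0,0,0,0]'; python3 -c "
from h import *
go(.6222,-.006,.0905,.1335)"
```

```text
time_s: 13.62
tool_pos: [0.6231, -0.0068, 0.0921]
tool_rot: [1.113, 1.268, -1.109]
contact_force: [-0.0, 0.3, -0.8]
finger_gap: 0.376
pos [ 0.6231 -0.0068  0.0921] x [ 0.002  0.001 -1.   ] y [0.9913 0.132  0.0021] gap 0.3757718083854966 t 13.6167 F [-0.0433  0.2682 -0.8364]
shift units [ 0.0079 -0.0038 -0.0045]
turn units [-0.0004 -0.0002 -0.0007]
```

```bash
python3 -m pendant '[0,0,0,0,0,0,45,0,0,0,0,0,0,60,0,0,0,0,0,0,70,0,0,0,0,0,0,70,0,0,0,0,0,0,70,0,0,0,0,0,0,70,-0.08,0,0,0,0,0,70,-0.15,0,0,0,0,0,70,-0.17,0,0,0,0,0,70,-0.17,0,0,0,0,0,70,0,0,0,0,0,0,70,0,0,0,0,0,0,70]'; python3 -c "
from h import *
go(.4645,-.0585,.18,.1335)
cv2.imwrite('pics/p1.png',cams.camera('side')[130:380,130:530])"
```

```text
time_s: 14.62
tool_pos: [0.6213, -0.0065, 0.2076]
tool_rot: [1.109, 1.272, -1.114]
contact_force: [-0.1, 0.4, 0.1]
finger_gap: 0.794
pos [ 0.6213 -0.0065  0.2076] x [-0.0039 -0.0004 -1.    ] y [ 0.9912  0.1321 -0.0039] gap 0.7937828907993 t 14.6167 F [-0.0799  0.4151  0.0539]
shift units [ 0.1413 -0.8107  0.154 ]
turn units [-0.0003 -0.0001  0.0013]
```

View pics/p1.png

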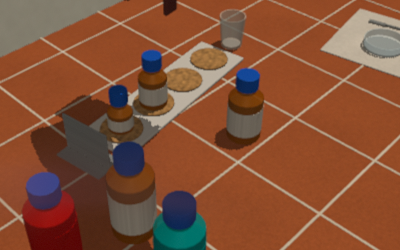

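Bottle_p stands upright on the second coaster, at (153,85) in the crop. Next is bottle_s, with its cap at (247,82).

```bash
python3 -m pendant '[0,-0.06,0.011,0,0,0,70,0,-0.12,0.023,0,0,0.001,70,0,-0.15,0.029,0,0,0,70,0,-0.15,0.029,0,0,0,70,0,-0.15,0.029,0,0,0,70,0,-0.12,0.023,0,0,0,70,0,-0.06,0.011,0,0,0,70,0,0,0,0,0,0,70,0,0,0,0,0,0,70]'; python3 -c "
from h import *
go(.4645,-.0585,.101,.1335)"
```

```text
time_s: 15.42
tool_pos: [0.4536, -0.0594, 0.1978]
tool_rot: [1.102, 1.279, -1.119]
contact_force: [0.1, 0.3, 0.7]
finger_gap: 0.795
pos [ 0.4536 -0.0594  0.1978] x [-0.0131 -0.0019 -0.9999] y [ 0.9907  0.1351 -0.0133] gap 0.7954107055432812 t 15.4167 F [0.1469 0.279  0.6659]
shift units [0.483  0.0613 0.0029]
turn units [0.0006 0.     0.0042]
```

```bash
python3 -m pendant '[0.08,0.061,0.003,0,0,0.0042,70,0.12,0,0,0,0,0,70,0.12,0,0,0,0,0,70,0.08,0,0,0,0,0,70,0,0,0,0,0,0,70,0,0,0,0,0,0,70]'; python3 -c "
from h import *
go(.4645,-.0585,.101,.1335)"
```

```text
time_s: 15.92
tool_pos: [0.4733, -0.0559, 0.1128]
tool_rot: [1.105, 1.268, -1.104]
contact_force: [0.7, 0.2, 0.3]
finger_gap: 0.797
pos [ 0.4733 -0.0559  0.1128] x [ 0.0037 -0.0022 -1.    ] y [0.9901 0.1401 0.0033] gap 0.7970686776304438 t 15.9167 F [0.7002 0.2181 0.3206]
shift units [ 0.0589 -0.0457  0.0068]
turn units [ 0.0022  0.0009 -0.0011]
```

```bash
python3 -m pendant '[0.02,-0.045,0.007,0.002,0.0009,-0.001,70,0.02,0,0,0,0,0,70,0.015,0,0,0,0,0,70,0,0,0,0,0,0,70,0,0,0,0,0,0,70]'; python3 -c "
from h import *
go(.4645,-.0585,.101,.1335)"
```

```text
time_s: 16.33
tool_pos: [0.4666, -0.0584, 0.1029]
tool_rot: [1.111, 1.267, -1.107]
contact_force: [0.5, 0.3, 0.7]
finger_gap: 0.794
pos [ 0.4666 -0.0584  0.1029] x [ 0.0037  0.0004 -1.    ] y [0.991  0.1341 0.0037] gap 0.7942830881197432 t 16.3333 F [0.4627 0.2645 0.6786]
shift units [ 0.0096 -0.0107 -0.0012]
turn units [ 0.0003  0.     -0.0012]
```

```bash
python3 -m pendant '[0.01,-0.011,-0.001,0,0,-0.001,70,0,0,0,0,0,0,70,0,0,0,0,0,0,0,0,0,0,0,0,0,0,0,0,0,0,0,0,0,0,0,0,0,0,0,0,0,0,0,0,0,0,0,0,0,0,0,0,0,0,0,0,0,0,0,0,0]'; python3 -c "
from h import *
go(.6333,-.089,.2,.1335)"
```

```text
time_s: 17.08
tool_pos: [0.4652, -0.0583, 0.1021]
tool_rot: [1.111, 1.268, -1.107]
contact_force: [0.5, -0.7, 0.5]
finger_gap: 0.401
pos [ 0.4652 -0.0583  0.1021] x [ 0.0031  0.0009 -1.    ] y [0.9909 0.1344 0.0032] gap 0.4009783502921693 t 17.0833 F [ 0.5419 -0.6671  0.4512]
shift units [-0.4872  0.8138  0.2651]
turn units [ 0.0004 -0.0002 -0.001 ]
```

```bash
python3 -m pendant '[-0.1,0,0,0,0,0,0,-0.15,0,0,0,0,0,0,-0.15,0,0,0,0,0,0,-0.1,0.06,0.02,0,0,0,0,0,0.12,0.039,0,0,0,0,0,0.15,0.049,0,0,0,0,0,0.15,0.049,0,0,0,0,0,0.15,0.049,0,0,0,0,0,0.12,0.039,0,0,0,0,0,0.05,0.016,0,0,0,0,0,0,0,0,0,0,0,0,0,0,0,0,0,0]'; python3 -c "
from h import *
go(.6333,-.089,.112,.1335)"
```

```text
time_s: 18.08
tool_pos: [0.6321, -0.0879, 0.2001]
tool_rot: [1.105, 1.281, -1.111]
contact_force: [-0.4, -0.4, -2.1]
finger_gap: 0.406
pos [ 0.6321 -0.0879  0.2001] x [-0.0088  0.0033 -1.    ] y [ 0.9904  0.1379 -0.0083] gap 0.405634946062494 t 18.0833 F [-0.4242 -0.3686 -2.056 ]
shift units [0.4405 0.0086 0.0084]
turn units [ 0.0015 -0.0014  0.0026]
```

```bash
python3 -m pendant '[0.1,0.009,0.008,0.0015,-0.0014,0.0026,0,0.11,0,0,0,0,0,0,0.11,0,0,0,0,0,0,0.04,0,0,0,0,0,0,0,0,0,0,0,0,0,0,0,0,0,0,0,0]'; python3 -c "
from h import *
go(.6333,-.089,.112,.1335)"
```

```text
time_s: 18.58
tool_pos: [0.6288, -0.088, 0.1262]
tool_rot: [1.111, 1.273, -1.112]
contact_force: [0.0, 0.2, -2.2]
finger_gap: 0.403
pos [ 0.6288 -0.088   0.1262] x [-0.003   0.0019 -1.    ] y [ 0.9912  0.1325 -0.0027] gap 0.4033893083557258 t 18.5833 F [ 0.0158  0.1589 -2.1954]
shift units [0.0708 0.022  0.0082]
turn units [-0.0002 -0.0007  0.0009]
```

```bash
python3 -m pendant '[0.025,0.02,0.008,0,-0.0007,0.0009,0,0.025,0,0,0,0,0,0,0.02,0,0,0,0,0,0,0,0,0,0,0,0,0,0,0,0,0,0,0,0]'; python3 -c "
from h import *
go(.6333,-.089,.112,.1335)"
```

```text
time_s: 19.0
tool_pos: [0.635, -0.0892, 0.1149]
tool_rot: [1.113, 1.265, -1.106]
contact_force: [0.5, -1.0, -1.7]
finger_gap: 0.41
pos [ 0.635  -0.0892  0.1149] x [ 0.0059  0.0002 -1.    ] y [0.9911 0.1328 0.0059] gap 0.40953058478175386 t 19.0 F [ 0.4956 -1.0085 -1.7019]
shift units [ 0.0146 -0.0086 -0.0019]
turn units [-0.0001  0.0002 -0.0019]
```

```bash
python3 -m pendant '[0.012,-0.009,-0.002,0,0,-0.0019,0,0.006,0,0,0,0,0,0,0.006,0,0,0,0,0,0,0,0,0,0,0,0,0,0,0,0,0,0,0,0]'; python3 -c "
from h import *
go(.6333,-.089,.112,.1335)"
```

```text
time_s: 19.42
tool_pos: [0.6339, -0.0901, 0.1129]
tool_rot: [1.111, 1.267, -1.11]
contact_force: [0.5, 0.7, -1.8]
finger_gap: 0.411
pos [ 0.6339 -0.0901  0.1129] x [ 0.0018 -0.0005 -1.    ] y [0.9912 0.1321 0.0017] gap 0.41122843515419893 t 19.4167 F [ 0.4665  0.6872 -1.7563]
shift units [ 0.0042 -0.0024 -0.0061]
turn units [-0.0003  0.0002 -0.0005]
```

```bash
python3 -m pendant '[0.009,-0.002,-0.006,0,0,0,0,0.006,0,0,0,0,0,0,0,0,0,0,0,0,0,0,0,0,0,0,0,0]'; python3 -c "
from h import *
go(.6333,-.089,.112,.1335)"
```

```text
time_s: 19.75
tool_pos: [0.6343, -0.0906, 0.1125]
tool_rot: [1.113, 1.264, -1.109]
contact_force: [0.4, 0.1, -2.1]
finger_gap: 0.404
pos [ 0.6343 -0.0906  0.1125] x [ 0.0047 -0.0014 -1.    ] y [0.9914 0.131  0.0044] gap 0.4039006559928825 t 19.75 F [ 0.3852  0.1271 -2.078 ]
shift units [ 0.0023 -0.004  -0.0085]
turn units [-0.0007  0.0006 -0.0014]
```

```bash
python3 -m pendant '[0.004,-0.004,-0.008,0,0,-0.0014,0,0,0,0,0,0,0,0,0,0,0,0,0,0,48,0,0,0,0,0,0,60,0,0,0,0,0,0,70,0,0,0,0,0,0,70,0,0,0,0,0,0,70,0,0,0,0,0,0,70,-0.08,0,0,0,0,0,70,-0.15,0,0,0,0,0,70,-0.17,0,0,0,0,0,70,-0.17,0,0,0,0,0,70,0,0,0,0,0,0,70,0,0,0,0,0,0,70]'; python3 -c "
from h import *
cv2.imwrite('pics/s1.png',cams.camera('side')[130:380,130:530])
t=cams.camera('top');cv2.imwrite('pics/s1t.png',t)
for c,st in blobs(t,*BLUE):print(c,st[4])
go(.4475,.197,.22,.1335)"
```

```text
time_s: 20.92
tool_pos: [0.6325, -0.0875, 0.2277]
tool_rot: [1.108, 1.271, -1.115]
contact_force: [-0.5, 0.1, -0.4]
finger_gap: 0.799
[336.6532 154.1962] 372
[281.7083 163.4618] 288
[116.3393 249.9941] 675
[190.845  272.3768] 613
[178.0481 348.4541] 665
pos [ 0.6324 -0.0878  0.2269] x [-0.0051 -0.0027 -1.    ] y [ 0.9913  0.1313 -0.0054] gap 0.795857881892467 t 21.0167 F [ 0.6198 -0.7571 -0.3519]
shift units [ 0.0354 -0.729  -1.5333]
turn units [-0.0006  0.0006  0.0017]
```

View pics/s1.png

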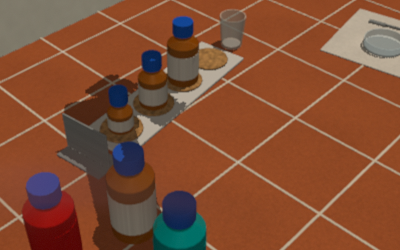

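Bottle_s stands upright on the third coaster, at (183,65) in the crop. Last is bottle_t, with its cap at (127,158).

```bash
python3 -m pendant '[0,-0.03,-0.06,0,0,0.001,70,0,-0.06,-0.126,0,0,0,70,0,-0.075,-0.158,0,0,0,70,0,-0.075,-0.158,0,0,0,70,0,-0.075,-0.158,0,0,0,70,0,-0.075,-0.158,0,0,0,70,0,-0.075,-0.158,0,0,0,70,0,-0.075,-0.158,0,0,0,70,0,-0.075,-0.158,0,0,0,70,0,-0.06,-0.126,0,0,0,70,0,-0.04,-0.08,0,0,0,70,0,0,0,0,0,0,70,0,0,0,0,0,0,70]'; python3 -c "
from h import *
go(.4475,.197,.124,.1335)"
```

```text
time_s: 22.1
tool_pos: [0.4324, 0.1989, 0.2087]
tool_rot: [1.086, 1.276, -1.139]
contact_force: [0.1, -0.4, -0.1]
finger_gap: 0.798
pos [0.4324 0.1989 0.2087] x [-0.0261 -0.0189 -0.9995] y [ 0.991   0.1309 -0.0284] gap 0.7980771700198283 t 22.1 F [ 0.1269 -0.4298 -0.0523]
shift units [0.4215 0.0855 0.0127]
turn units [-0.0006  0.0049  0.009 ]
```

```bash
python3 -m pendant '[0.04,0.075,0.02,0,0.0049,0.009,70,0.09,0,0,0,0,0,70,0.11,0,0,0,0,0,70,0.1,0,0,0,0,0,70,0,0,0,0,0,0,70,0,0,0,0,0,0,70]'; python3 -c "
from h import *
go(.4475,.197,.124,.1335)"
```

```text
time_s: 22.6
tool_pos: [0.4508, 0.1897, 0.1358]
tool_rot: [1.114, 1.262, -1.119]
contact_force: [0.4, -0.1, 0.3]
finger_gap: 0.8
pos [0.4508 0.1897 0.1358] x [ 0.0008 -0.0042 -1.    ] y [0.9923 0.1239 0.0002] gap 0.7996892023175672 t 22.6 F [ 0.353  -0.1364  0.3105]
shift units [ 0.0588 -0.0121 -0.0383]
turn units [-0.003   0.0013 -0.0001]
```

```bash
python3 -m pendant '[0.02,-0.012,-0.038,-0.003,0.0013,0,70,0.02,0,0,0,0,0,70,0.015,0,0,0,0,0,70,0,0,0,0,0,0,70,0,0,0,0,0,0,70]'; python3 -c "
from h import *
go(.4475,.197,.124,.1335)"
```

```text
time_s: 23.02
tool_pos: [0.4495, 0.1967, 0.1264]
tool_rot: [1.114, 1.267, -1.108]
contact_force: [-0.5, 0.2, -0.1]
finger_gap: 0.798
pos [0.4495 0.1967 0.1264] x [ 0.0032  0.0019 -1.    ] y [0.9913 0.1315 0.0034] gap 0.7983759455792083 t 23.0167 F [-0.5153  0.234  -0.067 ]
shift units [ 0.0118 -0.0097 -0.0027]
turn units [-0.0005 -0.0005 -0.0011]
```

```bash
python3 -m pendant '[0.012,-0.01,-0.003,0,-0.0005,-0.001,70,0,0,0,0,0,0,70,0,0,0,0,0,0,0,0,0,0,0,0,0,0,0,0,0,0,0,0,0,0,0,0,0,0,0,0,0,0,0,0,0,0,0,0,0,0,0,0,0,0,0,0,0,0,0,0,0]'; python3 -c "
from h import *
go(.6444,-.172,.264,.1335)"
```

```text
time_s: 23.77
tool_pos: [0.4474, 0.1977, 0.1249]
tool_rot: [1.112, 1.269, -1.11]
contact_force: [-0.9, -0.1, -0.1]
finger_gap: 0.437
pos [0.4474 0.1977 0.1249] x [ 0.0009  0.0015 -1.    ] y [0.9912 0.1323 0.0011] gap 0.43739306796659916 t 23.7667 F [-0.9053 -0.0584 -0.1292]
shift units [-0.6971  0.7326  1.9619]
turn units [-0.0003 -0.0004 -0.0003]
```

```bash
python3 -m pendant '[-0.1,0,0,0,0,0,0,-0.15,0,0,0,0,0,0,-0.15,0,0,0,0,0,0,-0.15,0,0,0,0,0,0,-0.13,0,0.04,0,0,0,0,-0.07,0,0.1,0,0,0,0,0,0,0.16,0,0,0,0,0,0,0.18,0,0,0,0,0,0,0.18,0,0,0,0,0,0,0.18,0,0,0,0,0,0,0.18,0,0,0,0,0,0,0.18,0,0,0,0,0,0,0.18,0,0,0,0,0,0,0.18,0,0,0,0,0,0,0.17,0,0,0,0,0,0,0.14,0,0,0,0,0,0,0.07,0,0,0,0,0,0,0.02,0,0,0,0,0,0,0,0,0,0,0,0,0,0,0,0,0,0]'; python3 -c "
from h import *
go(.6444,-.172,.264,.1335)"
```

```text
time_s: 25.43
tool_pos: [0.4922, -0.2082, 0.2744]
tool_rot: [1.098, 1.279, -1.119]
contact_force: [-0.7, 0.5, -2.9]
finger_gap: 0.434
pos [ 0.4922 -0.2082  0.2744] x [-0.0134 -0.0043 -0.9999] y [ 0.9905  0.1371 -0.0139] gap 0.4335895454274342 t 25.4333 F [-0.6658  0.5265 -2.9029]
shift units [ 0.0408  0.7793 -0.075 ]
turn units [0.0013 0.0008 0.0044]
```

```bash
python3 -m pendant '[0,0.06,-0.01,0.0013,0.0008,0.0044,0,0,0.11,-0.015,0,0,0,0,0,0.15,-0.015,0,0,0,0,0,0.15,-0.015,0,0,0,0,0,0.15,-0.01,0,0,0,0,0,0.11,-0.01,0,0,0,0,0,0.05,0,0,0,0,0,0,0,0,0,0,0,0,0,0,0,0,0,0,0]'; python3 -c "
from h import *
go(.6444,-.172,.136,.1335)"
```

```text
time_s: 26.18
tool_pos: [0.6574, -0.1455, 0.2693]
tool_rot: [1.107, 1.29, -1.081]
contact_force: [-0.4, -0.0, -3.8]
finger_gap: 0.442
pos [ 0.6574 -0.1455  0.2693] x [ 0.0023  0.0188 -0.9998] y [0.9876 0.1569 0.0052] gap 0.4420194673166345 t 26.1833 F [-0.4285 -0.0277 -3.7938]
shift units [ 0.6639 -0.0885  0.1328]
turn units [ 0.0077 -0.0058 -0.0016]
```

```bash
python3 -m pendant '[0,-0.05,0.07,0.0077,-0.0058,-0.0016,0,0,-0.04,0.065,0,0,0,0,0,0,0,0,0,0,0,0,0,0,0,0,0,0]'; python3 -c "
from h import *
go(.6444,-.172,.136,.1335)"
```

```text
time_s: 26.52
tool_pos: [0.6405, -0.1736, 0.2683]
tool_rot: [1.11, 1.273, -1.109]
contact_force: [-0.2, 1.5, -3.7]
finger_gap: 0.438
pos [ 0.6405 -0.1736  0.2683] x [-0.0018  0.0022 -1.    ] y [ 0.9909  0.1346 -0.0015] gap 0.4380801615648809 t 26.5167 F [-0.1814  1.4994 -3.7019]
shift units [ 0.6614  0.0216 -0.0035]
turn units [ 0.0005 -0.0008  0.0005]
```

```bash
python3 -m pendant '[0.06,0.021,-0.003,0,-0.0008,0.0005,0,0.12,0,0,0,0,0,0,0.12,0,0,0,0,0,0,0.12,0,0,0,0,0,0,0.08,0,0,0,0,0,0,0,0,0,0,0,0,0,0,0,0,0,0,0,0]'; python3 -c "
from h import *
go(.6444,-.172,.1355,.1335)"
```

```text
time_s: 27.1
tool_pos: [0.6451, -0.1728, 0.1634]
tool_rot: [1.117, 1.265, -1.106]
contact_force: [0.6, 0.2, -2.5]
finger_gap: 0.439
pos [ 0.6451 -0.1728  0.1634] x [ 0.0062  0.0026 -1.    ] y [0.9914 0.1308 0.0065] gap 0.4386087511072884 t 27.1 F [ 0.642   0.1633 -2.462 ]
shift units [ 0.1396 -0.004  -0.0043]
turn units [-0.0007 -0.0005 -0.0021]
```

```bash
python3 -m pendant '[0.05,-0.004,-0.004,-0.0007,-0.0005,-0.0021,0,0.05,0,0,0,0,0,0,0.025,0,0,0,0,0,0,0,0,0,0,0,0,0,0,0,0,0,0,0,0]'; python3 -c "
from h import *
go(.6444,-.172,.1355,.1335)"
```

```text
time_s: 27.52
tool_pos: [0.6462, -0.172, 0.1385]
tool_rot: [1.111, 1.266, -1.107]
contact_force: [1.0, 0.5, -3.7]
finger_gap: 0.438
pos [ 0.6462 -0.172   0.1385] x [ 0.0037 -0.0005 -1.    ] y [0.991  0.134  0.0036] gap 0.43828803769006003 t 27.5167 F [ 0.9877  0.487  -3.7092]
shift units [ 0.015  -0.009  -0.0014]
turn units [ 0.0003  0.0003 -0.0011]
```

```bash
python3 -m pendant '[0.012,-0.009,-0.001,0,0,-0.001,0,0.006,0,0,0,0,0,0,0.006,0,0,0,0,0,0,0,0,0,0,0,0,0,0,0,0,0,0,0,0]'; python3 -c "
from h import *
go(.6444,-.172,.1355,.1335)"
```

```text
time_s: 27.93
tool_pos: [0.6455, -0.1729, 0.1355]
tool_rot: [1.11, 1.265, -1.108]
contact_force: [0.4, -0.3, -3.7]
finger_gap: 0.439
pos [ 0.6455 -0.1729  0.1355] x [ 0.0039 -0.0018 -1.    ] y [0.991  0.1337 0.0036] gap 0.43929177039395806 t 27.9333 F [ 0.4029 -0.2658 -3.6908]
shift units [-0.0001 -0.0047 -0.0052]
turn units [ 0.0002  0.0007 -0.0011]
```

```bash
python3 -m pendant '[0.008,-0.005,-0.005,0,0.0007,-0.001,0,0.006,0,0,0,0,0,0,0,0,0,0,0,0,0,0,0,0,0,0,0,0]'; python3 -c "
from h import *
go(.6444,-.172,.1345,.1335)"
```

```text
time_s: 28.27
tool_pos: [0.6454, -0.1736, 0.1354]
tool_rot: [1.111, 1.265, -1.108]
contact_force: [-0.2, -0.1, -4.5]
finger_gap: 0.438
pos [ 0.6454 -0.1736  0.1354] x [ 0.004  -0.0012 -1.    ] y [0.9911 0.1329 0.0038] gap 0.43817668764270307 t 28.2667 F [-0.2414 -0.1462 -4.5428]
shift units [ 0.0045 -0.0041 -0.0085]
turn units [-0.0001  0.0006 -0.0012]
```

```bash
python3 -m pendant '[0.016,-0.004,-0.008,0,0.0006,-0.0012,0,0,0,0,0,0,0,0,0,0,0,0,0,0,0]'; python3 -c "
from h import *
go(.6444,-.172,.1345,.1335)"
```

```text
time_s: 28.52
tool_pos: [0.6456, -0.1745, 0.1356]
tool_rot: [1.111, 1.264, -1.11]
contact_force: [0.6, 0.0, -4.2]
finger_gap: 0.439
pos [ 0.6456 -0.1745  0.1356] x [ 0.0038 -0.0021 -1.    ] y [0.9913 0.1319 0.0035] gap 0.4391178729643668 t 28.5167 F [ 0.5587  0.0388 -4.2259]
shift units [ 0.0052 -0.0044 -0.013 ]
turn units [-0.0004  0.0008 -0.0011]
```

```bash
python3 -m pendant '[0,0,0,0,0,0,48,0,0,0,0,0,0,60,0,0,0,0,0,0,70,0,0,0,0,0,0,70,0,0,0,0,0,0,70,0,0,0,0,0,0,70,-0.08,0,0,0,0,0,70,-0.15,0,0,0,0,0,70,-0.17,0,0,0,0,0,70,-0.17,0,0,0,0,0,70,0,-0.1,0,0,0,0,70,0,-0.18,0,0,0,0,70,0,-0.18,0,0,0,0,70,0,-0.18,0,0,0,0,70,0,-0.18,0,0,0,0,70,0,0,0,0,0,0,70,0,0,0,0,0,0,70]'
python3 - <<'E'
from h import *
s=cams.camera('side');t=cams.camera('top')
cv2.imwrite('pics/f_side.png',s[100:380,130:530]);cv2.imwrite('pics/f_top.png',t)
tb=[c for c,_ in blobs(t,*BLUE)];sb=[c for c,_ in blobs(s,*BLUE)]
C=np.array([[.611,.0771],[.6222,-.006],[.6333,-.089],[.6444,-.172]])
for n,h,c in zip("kpst",(.076,.097,.119,.142),C):
    w=h+.01-.012;X=[*c,w]
    a=min(tb,key=lambda q:np.linalg.norm(q-proj("top",X)));b=min(sb,key=lambda q:np.linalg.norm(q-proj("side",X)))
    P,e=tri(a,b);print(n,a,b,"tri err mm",(P-X)*1e3,"ray gap",e*1e3,"top cast err",(cast("top",a,w+.002)[:2]-c)*1e3)
go(.5,-.17,.3)
E
```

```text
time_s: 29.93
tool_pos: [0.4773, -0.1955, 0.252]
tool_rot: [1.111, 1.267, -1.105]
contact_force: [1.4, 1.0, 0.2]
finger_gap: 0.793
k [281.7617 163.6309] [247.8673 225.4572] tri err mm [1.0414 0.0039 0.7004] ray gap 0.6771625561618446 top cast err [1.0197 0.1475]
p [336.8277 154.3655] [281.2745 190.6471] tri err mm [-0.4813  0.5763  0.7625] ray gap 0.5623251939609448 top cast err [-0.5547  0.817 ]
s [397.1754 142.6199] [312.5889 156.8462] tri err mm [ 0.4276 -1.8716  0.7446] ray gap 1.0726709329130573 top cast err [ 0.5161 -1.3142]
t [461.437  129.6965] [340.7928 124.9616] tri err mm [ 1.9574 -3.7318  0.9429] ray gap 0.6310156814479874 top cast err [ 1.8981 -3.2122]
pos [ 0.4781 -0.196   0.2519] x [ 0.004  -0.0008 -1.    ] y [0.9908 0.1355 0.0038] gap 0.7949618927912434 t 30.0333 F [0.7857 0.1691 0.2402]
shift units [-0.24    0.1272 -0.1135]
```

View pics/f_side.png

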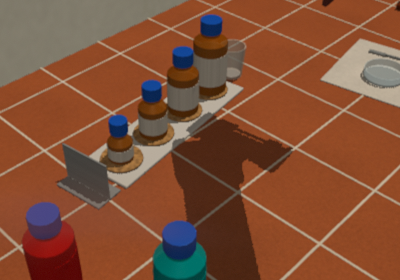

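View pics/f_top.png

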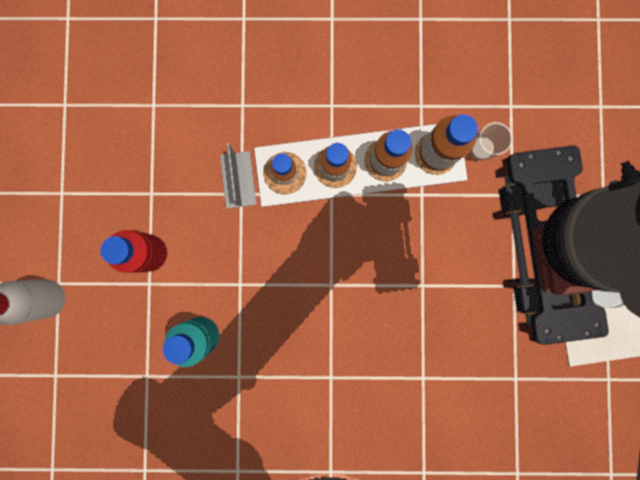

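All four bottles stand on their coasters in order, caps at top-view pixels (282,164), (337,154), (397,143) and (461,130). They are within about 4 mm of centre. The beaker at (494,140) has not moved, and the gripper is clear.

```bash
python3 -c "
from cell import bot
print(bot.hand_in())"
```

```text
the job is handed in; nothing more can be done
None
```

I moved the four amber bottles by their caps, one at a time, onto the coasters: bottle_k next to the bookend, then bottle_p, bottle_s and bottle_t. Each was lowered until it was on or within about 1–2 mm of the cork, then released. I handed the job in at about 30 s on the robot's clock.

- **Position:** The last two-view check put the caps about 1 mm (k), 1 mm (p), 2 mm (s) and 4 mm (t) from the coaster centres, against the 15 mm allowed. Their heights came out within 1 mm of bottles standing on the coasters.
- **Final pictures:** All four bottles look upright, the beaker looks unmoved, the red and turquoise look-alikes were not touched, and the open gripper is clear of everything.
- **Unclear readings:** At touchdown the force reading did not clearly show contact. For p, s and t I judged it from the height and from the arm no longer going down. The arm also drifted by up to about 26 mm on long moves, which I corrected before each lowering.

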